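# Brake the roll-out tray, fit the grinder's bayonet lid and hold it on pulse

## Robot

A 7-joint arm with a two-finger parallel gripper is mounted at the origin on a cart in front of the work surface, level with it; the furniture and walls round the work are solid. World frame = base frame: x ahead of the robot, y to its left, z up, the work surface at z = 0. Lengths are in m, angles in rad, forces in N, time in s.
With the tool pointing down it reaches from about 0.425 to 0.95 m from the base axis. Payload 4.7 kg.
Tool frame: the origin (TCP) lies on the centre line of the jaws, within the pads' length; the fingertips stand 8 mm ahead of it and the grasp point (between the pads) lies 11 mm behind it; z points along the fingers, y is the line along which they close (so a half turn about z gives the same grasp; the last joint's range is limited). The gripper opens to 87 mm and grips with 3 to 60 N. Pads are 19 mm wide; open, the fingers measure 117 mm over their backs; the gripper's body (75 mm by 190 mm) begins 51 mm behind the grasp point.
Start: joints at [-1.233, 0.469, -0.049, 1.532, 0.024, 1.141, -0.082], TCP at [0.242, 0.63, 0.231] pointing down, gripper open.
Joint ranges: [-2.59, 2.59], [-0.33, 1.99], [-1.39, 1.29], [0.1, 2.45], [-1.04, 4.18], [0.21, 1.99], [-2.66, 2.66]. Speed limits (rad/s): [2.57, 2.57, 3.14, 3.14, 3.14, 3.14, 3.14].

## Interface

Orientations are given as a unit quaternion [w, x, y, z].
In Python, from rig import ctrl gives the robot as it stands. The module is installed in compiled form; this text tells all that it offers.
- The arm moves only by the tool drive_tool, never from a script. Its argument "targets" is one flat list of numbers, 5 for each row, row after row: the opening, from 0 (shut) to 1 (fully open), then the shift along the world's x, y, z in m, then the turn about the world's z in rad. A call has 1 to 12 rows; each row is the pose to reach, as a shift and turn from the pose commanded when the call began; what a row does not reach only later rows make up. A row lasts 1/8 s, in which the tool goes at most 62.5 mm and 10.7 degrees, less where a joint would pass 70% of its speed; a pose out of reach is approached as far as the arm can. A call with a gripper value outside its range is refused whole. The fingers move at their own pace and stop on an object; "squeeze" is the grip in N (left out, the last holds). Time passes only in rows, so rows that repeat a pose let the fingers close. It gives the time, the measured TCP pose, the force, the opening and the grip force at its end, in the units of the state.
- ctrl.observe(): the state, without advancing time (a new reading comes with each control period).
- ctrl.capture(name): name is "side" or "top" or "wrist"; returns a dict with "img" (420x560x3 uint8, red, green, blue), "mtx" (3x3 intrinsics, pixels), "rvec" (rotation vector, rad) and "tvec" (3), from world to camera coordinates, as OpenCV has them. Camera axes: x right, y down, z forward; pixel columns grow to the right and rows downward; lengths in m; the calibration is good to about 2 mm. A picture is of the moment at which its call begins. There is no depth.
- ctrl.hand_in(): hands the job in; it is judged then, once.
The state is a dict: "time": time; "joint_pos": joint angles; "qvel": joint speeds; "tau": joint torques, N m; "tcp_pos": TCP position; "eef_rot": TCP orientation; "ft_force": force on the tool from outside, world axes, zero at the start; "torque": the same for the moment, N m; "gripper_width": finger opening in m; "gripper_force": force on a finger pad.
Only numpy, scipy, OpenCV 4.12 (cv2) and the standard library are available. Lean on these libraries where they do the work, as an engineer would, in place of code of your own. Each camera call takes 0.05 s, during which the arm holds its last target. There are 200 camera calls.

## Task

The coffee grinder stands on a roll-out tray whose brake is off: first turn the brake knob clockwise as far as it goes, then set the grinder's lid into the collar, its two lugs down through the two slots, until it sits flat. Then twist the lid clockwise against its spring to the pulse mark, the broad rib halfway between the slots and the lock, and finish there, still gripping the lid and holding it at that mark. Do not twist it on past the lock click, do not roll the tray, and leave the things standing round about where they are.

Things in the scene. Friction and masses are not known exactly. Their poses are not given: they have to be found in the camera images.
- brake_knob (a joint): brake: black bar-grip knob on a steel disc, front right on the wooden tray, axis vertical. Rad, 0 = off, grows CLOCKWISE seen from above, stop at 1.3 (75 degrees); starts at 0 to 0.2. From about 0.9 a cam-driven shoe presses on the rail, which stiffens the turn (well under 0.5 N m) and holds the tray; the knob stays where it is left
- brake_grip (a point): on the brake knob's axis, half way up its bar grip; bar 50 mm long, 16 mm wide, 30 mm high: its top is 15 mm above this point, a 48 mm round flange 13 mm below. The frame's x axis lies along the bar and turns with it (z up)
- grinder (a point): coffee grinder, aluminium housing 116 mm wide, black collar 108 mm wide on top, fixed on the tray 168 mm from the brake knob. Origin: centre of its underside, z up; the collar's top is 130 mm above. The collar's lip (6 mm thick, bore 76 mm) has two slots 13 mm wide, at its +x and -x sides, for the lid's lugs
- collar (a point): centre of the collar's top rim. Steel ribs on the rim, alike on the two slot sides: one thin rib at each slot; one broad rib (8 mm) 0.65 rad clockwise of it = pulse; two thin ribs side by side 1.30 rad clockwise of it = lock
- grinder_lid: grey lid, 95 mm wide, 50 mm high, 0.11 kg, right way up on the worktop. Origin: centre of the underside of its 72 mm plug, z up. Flange 16 to 21 mm above the origin, rests on the collar's top when seated. Black bar grip along x: 58 mm long, 20 mm wide, 21 to 50 mm up. Lugs under the flange at +x and -x, below the bar's ends; they are equal: the lid fits half a turn round too
- pulse_ring (a joint): spring ring in the collar, pushed round by the lugs. Rad, 0 at rest, grows clockwise; ring = lid's twist from the slots less about 0.05. Torque 0.07 N m at 0, 0.14 N m at 0.6: if let go, it turns the lid back. Broad pulse rib: 0.60. From about 0.79 spring pawls resist (up to 0.7 N m); past 1.0 the lid clicks over them into its lock at 1.15 to 1.25
- tray: wooden tray, 200 by 300 mm with a low steel rim, top 30 mm above the worktop, carries grinder and brake knob; rolls along its own x axis on two rails, freely (about 1.5 N) while the brake is off. Origin: centre of its underside
- coffee_canister: black lidded canister, 84 mm wide, 122 mm high, bystander. Origin: centre of the underside
- espresso_cup: small white cup with a handle, 86 mm long, 51 mm high, bystander. Origin: centre of the underside
- spice_jar: glass spice jar with a green cap, 46 mm wide, 106 mm high, bystander. Origin: centre of the underside
- spoon: dessert spoon, 188 mm long, lying on the worktop to the right, bystander. Origin: middle of its underside
- lid_lug (a point): middle of one lug of the lid (+x side), 37 mm from the lid's axis, 5 mm above its underside; 9 mm wide, 6.5 mm high, reaching 42 mm from the axis; a steel pip on the flange above marks each lug. Play: 2 mm all round between plug and lip, 2 mm each side of a lug in its slot
Things that resemble listed ones, but are neither listed nor needed, are in the scene too. Of the things like the grinder_lid, leave any that is purple; of the rest the larger one is meant.

How it is judged:
On the way, in this order (a step that is already met when the one before it is completed fails the run):
1. the brake knob is turned clockwise to its stop (value of joint brake_knob above 1.1 rad), for 0.2 s.
2. the lid sits flat in the collar, lugs through the slots (z of grinder_lid in the frame of grinder below 0.118 m and horizontal distance between grinder_lid and collar below 0.004 m and angle between grinder_lid's own z axis and vertical below 0.08 rad), for 0.1 s.
At the end, for the whole second after the job is handed in: brake knob within 0.2 rad of its stop at 1.3; lid seated in the collar (within 4 mm of flat and of the axis, tilt under 0.08 rad); spring ring held between 0.43 and 0.78 rad (the broad rib is at 0.60) by the gripper, which still grips the lid with more than 2 N; lid at rest (all of step 2 and value of joint pulse_ring between 0.43 and 0.78 rad and z of grinder_lid in the frame of grinder above 0.11 m and contact force between the fingers and grinder_lid above 2 N and angular speed of grinder_lid below 0.15 rad/s and value of joint brake_knob above 1.1 rad); the arm keeps its last pose, push and grip.
It fails at once if the lid is twisted on past the lock click (value of joint pulse_ring above 1 rad).
It fails at once if the tray is rolled more than 20 mm (distance of collar from where it was at the start of the episode above 0.02 m).
It fails at once if a bystander is pushed away (distance of any of coffee_canister, espresso_cup, spice_jar, spoon from where it was at the start of the episode above 0.03 m).
It also fails if it takes over 61 s, if anything falls off the work surface, if the arm or the gripper's body presses on something with over 40 N, if the wrist force passes 120 N, or if a joint passes its speed limit or range.

## Working session

There is one attempt and no reset: what is moved stays moved. The work goes in short steps, Python scripts to look and compute and a tool call to move; the robot and the scene stay as the last step left them, time stands still between calls to the robot, and variables do not carry over. Pictures are saved under pics/ and viewed, at most 10 in all, crops included, and the job is handed in when it is done.

Besides the shell and the picture viewer there is one more tool, called after "Emit:" by a JSON object that holds its "name" and its "arguments". drive_tool: Moves the arm, as the interface text tells. Its arguments: {"type":"object","properties":{"targets":{"type":"array"},"squeeze":{"type":"number"}},"required":["targets"]}

```bash
mkdir -p pics; cat > h.py <<'E'
import numpy as np, cv2, pickle
from rig import ctrl
def cap(n,f):
    c=ctrl.capture(n); pickle.dump(c,open(f'pics/{f}.pkl','wb')); return c
def ray(c,u,v):
    R=cv2.Rodrigues(np.array(c['rvec'],float))[0]; o=-R.T@np.array(c['tvec'],float).ravel()
    d=R.T@np.linalg.inv(np.array(c['mtx'],float))@np.array([u,v,1.]); return o,d
def at(c,u,v,z):
    o,d=ray(c,u,v); return o+d*(z-o[2])/d[2]
def px(c,p):
    return cv2.projectPoints(np.array(p,float).reshape(-1,3),np.array(c['rvec'],float),np.array(c['tvec'],float),np.array(c['mtx'],float),None)[0].reshape(-1,2)
def load(f): return pickle.load(open(f'pics/{f}.pkl','rb'))
E
python3 - <<'E'
from h import *
for n in ['top','side']:
    c=cap(n,n+'0'); print(n, ray(c,280,210), np.array(c['mtx'])[0,0])
    cv2.imwrite(f'pics/{n}0.png',cv2.resize(c['img'][:,:,::-1],(800,600),interpolation=cv2.INTER_CUBIC))
s=ctrl.observe(); print(s['tcp_pos'],s['eef_rot'],s['time'])
E
```

```text
top (array([ 0.11403317, -0.05039263,  1.59225089]), array([ 0.30839017, -0.00276036, -0.95127948])) 503.8700526280835
side (array([-0.29881717,  0.20455721,  1.4143313 ]), array([ 0.56127473, -0.1584945 , -0.81232761])) 459.32947981214494
[0.24188611 0.62962881 0.22961655] [-1.11984950e-04  1.82363843e-01  9.83230747e-01 -8.45795486e-04] 0.1
```

View pics/top0.png

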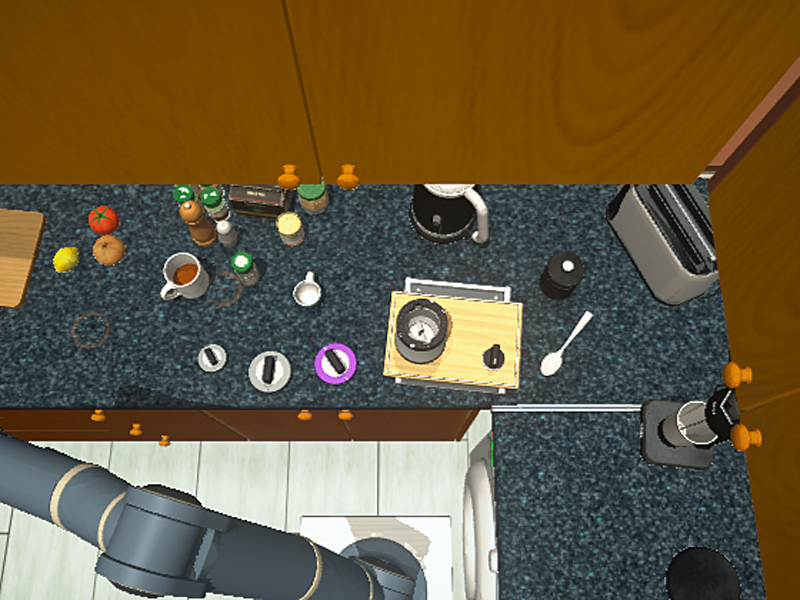

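View pics/side0.png

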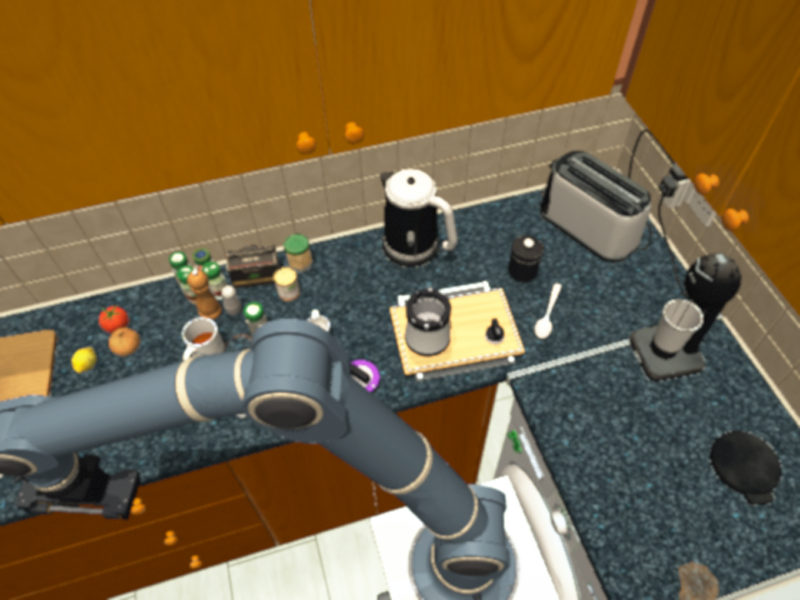

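The top view shows the target lid (large grey) at (269,371), the purple decoy at (335,363), the grinder collar at (422,325) and the brake knob at (493,356), all in 800x600 pixels. I'll enlarge those regions.

```bash
python3 - <<'E'
from h import *
c=load('top0'); im=c['img'][:,:,::-1]
a=cv2.resize(im[200:275,268:368],(800,600),interpolation=cv2.INTER_CUBIC)
b=cv2.resize(im[235:285,160:227],None,fx=8,fy=8,interpolation=cv2.INTER_CUBIC)
cv2.imwrite('pics/a.png',a); cv2.imwrite('pics/b.png',b)
E
```

```text
(no output)
```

View pics/a.png

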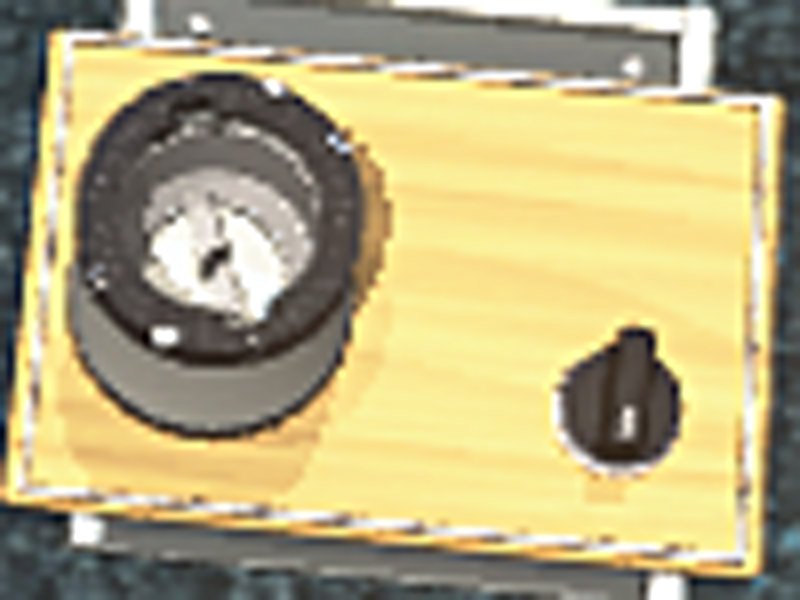

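View pics/b.png

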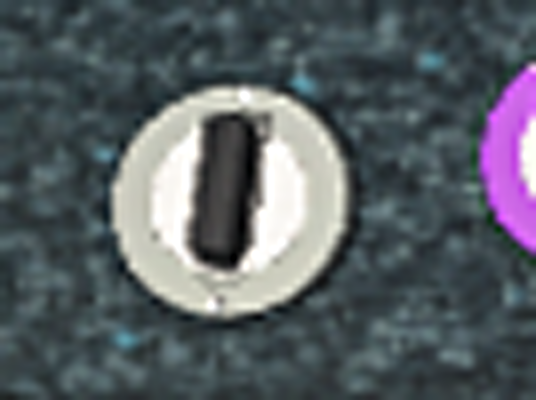

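```bash
python3 - <<'E'
from h import *
c=load('top0')
A=lambda u,v,z: at(c,268+u/8-.44,200+v/8-.44,z)
B=lambda u,v,z: at(c,160+u/8-.44,235+v/8-.44,z)
ang=lambda p,q: np.degrees(np.arctan2(*(p-q)[[1,0]]))
P=lambda *a: print(a[0],*[np.round(x,4) for x in a[1:]])
zc=.16
P('collar',A(220,217,zc),'broad mid',(A(272,87,zc+.003)+A(165,335,zc+.003))/2,'ang',ang(A(272,87,zc),A(165,335,zc)), 'lock',(A(340,142,zc)+A(98,275,zc))/2,ang(A(340,142,zc),A(98,275,zc)))
P('diam',A(78,217,zc)-A(362,217,zc),A(220,72,zc)-A(220,360,zc))
P('lid',B(231,201,.02),'pips',(B(246,95,.021)+B(219,303,.021))/2,ang(B(246,95,.021),B(219,303,.021)),'dia',B(112,201,.02)-B(350,201,.02),B(231,85,.02)-B(231,318,.02))
P('bar top',B(222,190,.05))
for t in [(637,335),(622,450)]: P('knob',A(*t,.064))
P('kflange',A(620,408,.036),A(558,408,.036)-A(682,408,.036))
for t in [(62,35),(780,100),(757,572),(8,497)]: P('tray',A(*t,.032))
s=ctrl.observe(); print(s['ft_force'],s['gripper_width'])
E
```

```text
Traceback (most recent call last):
numpy._core._exceptions._UFuncNoLoopError: ufunc 'multiply' did not contain a loop with signature matching types (dtype('<U9'), dtype('float64')) -> None
```

```bash
python3 - <<'E'
from h import *
c=load('top0')
A=lambda u,v,z: at(c,268+u/8-.44,200+v/8-.44,z)
B=lambda u,v,z: at(c,160+u/8-.44,235+v/8-.44,z)
ang=lambda p,q: np.degrees(np.arctan2(*(p-q)[[1,0]]))
P=lambda *a: print(*[x if isinstance(x,str) else np.round(x,4) for x in a])
zc=.16
P('collar',A(220,217,zc),'broad mid',(A(272,87,zc+.003)+A(165,335,zc+.003))/2,'ang',ang(A(272,87,zc),A(165,335,zc)), 'lock',(A(340,142,zc)+A(98,275,zc))/2,ang(A(340,142,zc),A(98,275,zc)))
P('diam',A(78,217,zc)-A(362,217,zc),A(220,72,zc)-A(220,360,zc))
P('lid',B(231,201,.02),'pips',(B(246,95,.021)+B(219,303,.021))/2,ang(B(246,95,.021),B(219,303,.021)),'dia',B(112,201,.02)-B(350,201,.02),B(231,85,.02)-B(231,318,.02))
P('bar top',B(222,190,.05))
for t in [(637,335),(622,450)]: P('knob',A(*t,.064))
P('kflange',A(620,408,.036),A(558,408,.036)-A(682,408,.036))
for t in [(62,35),(780,100),(757,572),(8,497)]: P('tray',A(*t,.032))
s=ctrl.observe(); print(s['ft_force'],s['gripper_width'])
E
```

```text
collar [ 0.5265 -0.099   0.16  ] broad mid [ 0.5284 -0.0985  0.163 ] ang -23.0644 lock [ 0.5299 -0.0989  0.16  ] -60.4276
diam [1.000e-04 1.049e-01 0.000e+00] [ 0.1107 -0.0012  0.    ]
lid [0.4579 0.2366 0.02  ] pips [0.4589 0.2358 0.021 ] -4.1898 dia [0.0001 0.0947 0.    ] [0.0944 0.0051 0.    ]
bar top [0.4558 0.2349 0.05  ]
knob [ 0.506  -0.2645  0.064 ]
knob [ 0.4602 -0.2567  0.064 ]
kflange [ 0.4835 -0.2604  0.036 ] [0.    0.049 0.   ]
tray [ 0.6407 -0.0396  0.032 ]
tray [ 0.6125 -0.3312  0.032 ]
tray [ 0.4187 -0.3117  0.032 ]
tray [ 0.4487 -0.0186  0.032 ]
[ 0.39432969 -0.77651729 -0.511105  ] 0.08742309093558684
```

Collar is at about (0.5285, -0.0988), with slots at 14° and pulse at -23°. The lid is at (0.458, 0.236) with its bar at -4.2°. The knob is at (0.483, -0.2605) with its bar at -9.7°. Moving to the knob first, by way of a point above the lid.

Emit:
{"name": "drive_tool", "arguments": {"targets": [0.6, 0.03, -0.055, 0.03, 0, 0.6, 0.06, -0.11, 0.03, 0.1, 0.6, 0.09, -0.165, 0.03, 0.2, 0.6, 0.12, -0.22, 0.03, 0.2, 0.6, 0.15, -0.275, 0.03, 0.2, 0.6, 0.18, -0.33, 0.03, 0.2, 0.6, 0.215, -0.38, 0.03, 0.2, 0.6, 0.22, -0.44, 0.03, 0.2, 0.6, 0.225, -0.5, 0.03, 0.2, 0.6, 0.23, -0.56, 0.03, 0.2, 0.6, 0.235, -0.62, 0.03, 0.2, 0.6, 0.24, -0.68, 0.03, 0.2]}}

```text
time: 1.6
tcp_pos: [0.4817, -0.0518, 0.2605]
eef_rot: [0.0, 0.083, 0.997, 0.0]
ft_force: [0.7, -0.5, -0.5]
gripper_width: 0.0521
gripper_force: 0.0
```

Emit:
{"name": "drive_tool", "arguments": {"targets": [0.6, 0, -0.06, 0, 0, 0.6, 0, -0.12, 0, 0, 0.6, 0, -0.18, 0, 0, 0.6, 0, -0.21, 0, 0, 0.6, 0, -0.21, -0.06, 0, 0.6, 0, -0.21, -0.1, 0, 0.6, 0, -0.21, -0.1, 0, 0.6, 0, -0.21, -0.1, 0]}}

```text
time: 2.6
tcp_pos: [0.4829, -0.2604, 0.1619]
eef_rot: [0.001, 0.083, 0.997, -0.0]
ft_force: [-0.7, 0.4, 0.5]
gripper_width: 0.0523
gripper_force: 0.0
```

```bash
python3 - <<'E'
from h import *
from scipy.spatial.transform import Rotation as Ro
c=cap('wrist','w1'); cv2.imwrite('pics/w1.png',cv2.resize(c['img'][:,:,::-1],(800,600),interpolation=cv2.INTER_CUBIC))
s=ctrl.observe(); q=s['eef_rot']; R=Ro.from_quat([*q[1:],q[0]]).as_matrix()
print(s['time'],s['tcp_pos'],np.degrees(np.arctan2(R[1,1],R[0,1])),s['joint_pos'],s['ft_force'])
print(px(c,[[.4832,-.2605,.036],[.4832,-.2605,.064]])*800/560)
E
```

```text
2.65 [ 0.48329509 -0.26054615  0.1624706 ] 80.44983303355683 [ 0.05943859  0.35346382  0.45141105  1.93183507 -0.19525755  0.89515798
  2.01295975] [-0.54507562  0.33807984 -0.01275019]
[[392.33060813 286.71888102]
 [392.37324044 299.82676676]]
```

View pics/w1.png

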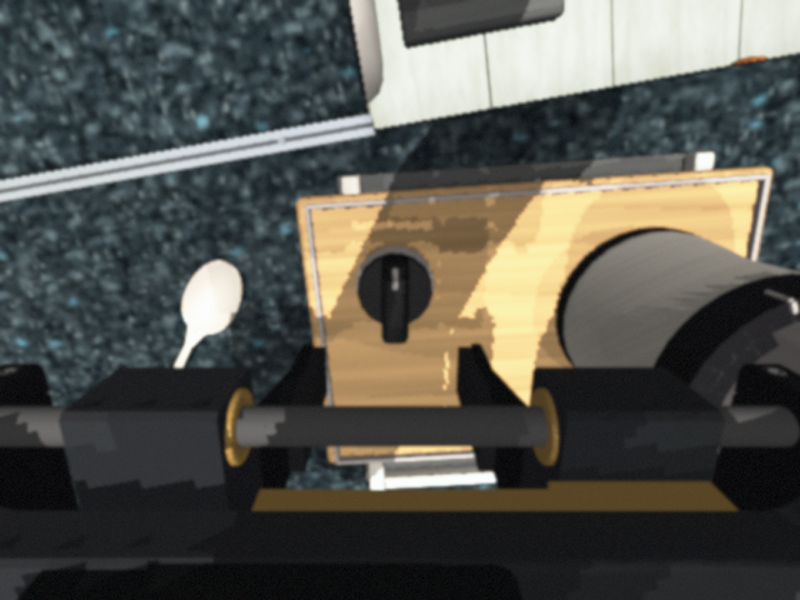

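The wrist view shows the knob flange at (395,287) and its bar from (396,255) to (396,342). Both match the prediction, and the bar is aligned with the jaws. Descending to grip.

Emit:
{"name": "drive_tool", "arguments": {"targets": [0.6, 0, 0, -0.04, 0, 0.6, 0, 0, -0.08, 0, 0.6, 0, 0, -0.1, 0, 0.6, 0, 0, -0.11, 0, 0.6, 0, 0, -0.112, 0, 0.6, 0, 0, -0.112, 0, 0, 0, 0, -0.112, 0, 0, 0, 0, -0.112, 0, 0, 0, 0, -0.112, 0, 0, 0, 0, -0.112, 0], "squeeze": 25}}

```text
time: 3.9
tcp_pos: [0.4831, -0.2587, 0.0495]
eef_rot: [0.001, 0.083, 0.997, 0.001]
ft_force: [0.8, 5.3, 6.1]
gripper_width: 0.0467
gripper_force: 25.0
```

The width stopped at 47 mm, so the jaws closed on the 48 mm flange and the knob stands higher than I assumed. I'll open, rise 10 mm and close again.

Emit:
{"name": "drive_tool", "arguments": {"targets": [0.65, 0, 0, 0, 0, 0.65, 0, 0, 0, 0, 0.65, 0, 0, 0.008, 0, 0.65, 0, 0, 0.008, 0, 0.3, 0, 0, 0.008, 0, 0, 0, 0, 0.008, 0, 0, 0, 0, 0.008, 0, 0, 0, 0, 0.008, 0, 0, 0, 0, 0.008, 0]}}

```text
time: 5.03
tcp_pos: [0.4823, -0.2585, 0.0565]
eef_rot: [-0.0, 0.083, 0.997, 0.001]
ft_force: [-0.8, 0.1, 2.3]
gripper_width: 0.0157
gripper_force: 25.2
```

Emit:
{"name": "drive_tool", "arguments": {"targets": [0, 0, 0, 0, -0.12, 0, 0, 0, 0, -0.24, 0, 0, 0, 0, -0.36, 0, 0, 0, 0, -0.48, 0, 0, 0, 0, -0.6, 0, 0, 0, 0, -0.72, 0, 0, 0, 0, -0.84, 0, 0, 0, 0, -0.94, 0, 0, 0, 0, -1.04, 0, 0, 0, 0, -1.12, 0, 0, 0, 0, -1.18, 0, 0, 0, 0, -1.18, 0], "squeeze": 40}}

```text
validation failed for argument at $.ta...
```

```bash
cat >> h.py <<'E'
def st():
    from scipy.spatial.transform import Rotation as Ro
    s=ctrl.observe(); q=s['eef_rot']; R=Ro.from_quat([*q[1:],q[0]]).as_matrix()
    print('t',s['time'],np.round(s['tcp_pos'],4),'yaw',np.round(np.degrees(np.arctan2(R[1,1],R[0,1])),2),'j',np.round(s['joint_pos'],2),'F',np.round(s['ft_force'],1),'T',np.round(s['torque'],2),'w',round(s['gripper_width'],4),s['gripper_force'])
E
python3 -c "
from h import *
st()"
```

```text
t 5.025 [ 0.4823 -0.2585  0.0565] yaw 80.45 j [ 0.12  0.5   0.39  2.01 -0.3   0.68  2.1 ] F [-0.8  0.1  2.3] T [-0.38  0.44 -0.04] w 0.0157 25.187498379309545
```

Emit:
{"name": "drive_tool", "arguments": {"targets": [0.0, 0.0, 0.0, 0.0, -0.12, 0.0, 0.0, 0.0, 0.0, -0.24, 0.0, 0.0, 0.0, 0.0, -0.36, 0.0, 0.0, 0.0, 0.0, -0.48, 0.0, 0.0, 0.0, 0.0, -0.6, 0.0, 0.0, 0.0, 0.0, -0.6], "squeeze": 40}}

```text
time: 5.78
tcp_pos: [0.4824, -0.2581, 0.0565]
eef_rot: [-0.001, 0.373, 0.928, 0.001]
ft_force: [0.4, 4.8, 2.8]
gripper_width: 0.0155
gripper_force: 40.0
```

```bash
python3 -c "
from h import *
st()"
```

```text
t 5.775 [ 0.4824 -0.2581  0.0565] yaw 46.19 j [-0.    0.53  0.55  2.02 -0.42  0.71  1.62] F [0.4 4.8 2.8] T [ 1.02 -0.13 -0.11] w 0.0155 40.026001610576714
```

Emit:
{"name": "drive_tool", "arguments": {"targets": [0.0, 0.0, 0.001, 0.0, -0.12, 0.0, 0.0, 0.001, 0.0, -0.24, 0.0, 0.0, 0.001, 0.0, -0.34, 0.0, 0.0, 0.001, 0.0, -0.44, 0.0, 0.0, 0.001, 0.0, -0.52, 0.0, 0.0, 0.001, 0.0, -0.6, 0.0, 0.0, 0.001, 0.0, -0.65, 0.0, 0.0, 0.001, 0.0, -0.65, 0.0, 0.0, 0.001, 0.0, -0.65]}}

```text
time: 6.9
tcp_pos: [0.4828, -0.2579, 0.0565]
eef_rot: [-0.0, 0.649, 0.76, 0.001]
ft_force: [4.0, 4.7, -1.0]
gripper_width: 0.0159
gripper_force: 40.0
```

```bash
python3 -c "
from h import *
st()"
```

```text
t 6.9 [ 0.4828 -0.2579  0.0565] yaw 9.0 j [-0.12  0.58  0.72  2.02 -0.57  0.74  1.1 ] F [ 4.   4.7 -1. ] T [ 0.97 -0.67  0.46] w 0.0159 40.000278409570456
```

Emit:
{"name": "drive_tool", "arguments": {"targets": [0.0, 0.0, 0.0, 0.0, -0.04, 0.0, 0.0, 0.0, 0.0, -0.08, 0.0, 0.0, 0.0, 0.0, -0.08, 0.0, 0.0, 0.0, 0.0, -0.08]}}

```text
time: 7.4
tcp_pos: [0.4828, -0.2583, 0.0566]
eef_rot: [0.0, 0.679, 0.734, 0.0]
ft_force: [2.8, 4.6, -1.6]
gripper_width: 0.0166
gripper_force: 40.0
```

```bash
python3 -c "
from h import *
st()
c=cap('top','t2'); cv2.imwrite('pics/t2.png',cv2.resize(c['img'][195:285,260:380,::-1],(800,600),interpolation=cv2.INTER_CUBIC))"
```

```text
t 7.4 [ 0.4828 -0.2583  0.0566] yaw 4.47 j [-0.14  0.59  0.74  2.02 -0.58  0.75  1.04] F [ 2.8  4.6 -1.6] T [ 0.81 -0.73  1.04] w 0.0166 40.00086913816631
```

Torque climbed to 1.0 N m, so the knob is at its stop. Release, lift and head for the lid.

Emit:
{"name": "drive_tool", "arguments": {"targets": [0.0, 0.0, 0.0, 0.0, 0.03, 0.5, 0.0, 0.0, 0.0, 0.03, 0.5, 0.0, 0.0, 0.0, 0.03, 0.5, 0.0, 0.0, 0.0, 0.03, 0.5, 0.0, 0.0, 0.05, 0.03, 0.5, 0.0, 0.0, 0.11, 0.1, 0.5, 0.0, 0.0, 0.17, 0.25, 0.5, 0.0, 0.0, 0.21, 0.4, 0.7, 0.0, 0.06, 0.21, 0.55, 0.7, 0.0, 0.12, 0.21, 0.7, 0.7, 0.0, 0.18, 0.21, 0.85, 0.7, 0.0, 0.24, 0.21, 1.0]}}

```text
time: 8.95
tcp_pos: [0.4816, -0.0177, 0.2667]
eef_rot: [0.0, 0.244, 0.97, 0.0]
ft_force: [1.7, 0.7, 0.3]
gripper_width: 0.0601
gripper_force: 0.0
```

Emit:
{"name": "drive_tool", "arguments": {"targets": [0.7, 0.0, 0.06, 0.0, 0.15, 0.7, 0.0, 0.12, 0.0, 0.3, 0.7, -0.01, 0.18, 0.0, 0.42, 0.7, -0.025, 0.24, 0.0, 0.42, 0.7, -0.025, 0.255, -0.05, 0.42, 0.7, -0.025, 0.255, -0.1, 0.42, 0.7, -0.025, 0.255, -0.1, 0.42, 0.7, -0.025, 0.255, -0.1, 0.42]}}

```text
time: 9.95
tcp_pos: [0.4584, 0.2359, 0.1681]
eef_rot: [0.001, 0.039, 0.999, 0.001]
ft_force: [-0.2, 0.1, -0.3]
gripper_width: 0.0612
gripper_force: 0.0
```

```bash
python3 -c "
from h import *
st()
c=cap('wrist','w3'); d=cap('top','t3')
a=cv2.resize(c['img'][:,:,::-1],(400,300),interpolation=cv2.INTER_AREA)
w=c['img'][60:285,130:430,::-1]
b=cv2.resize(d['img'][200:275,268:368,::-1],(400,300),interpolation=cv2.INTER_CUBIC)
cv2.imwrite('pics/m3.png',np.hstack([cv2.resize(c['img'][:,:,::-1],(400,300)),b]))
print(px(c,[[.4589,.2358,.021],[.458,.236,.05]]))"
```

```text
t 9.95 [0.4584 0.2359 0.1681] yaw 85.51 j [-0.9   0.29  0.42  2.   -0.15  0.88  1.09] F [-0.2  0.1 -0.3] T [ 0.02 -0.08 -0.03] w 0.0612 0.0
[[274.42667506 195.10203761]
 [274.63541691 202.44660114]]
```

View pics/m3.png

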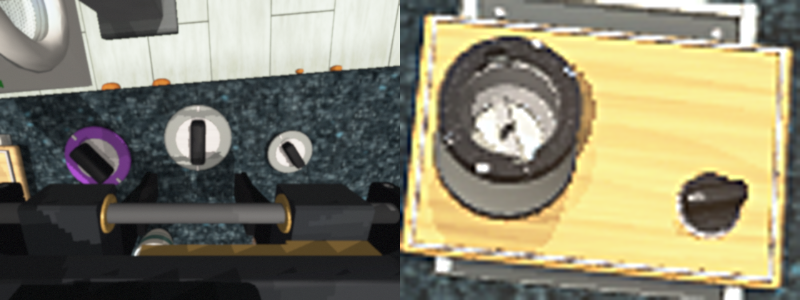

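The knob now points across the tray and the tray hasn't moved. The lid at (197,140) in the wrist view is where predicted, with its bar aligned to the jaws. Grasping it.

Emit:
{"name": "drive_tool", "arguments": {"targets": [0.7, 0.0, 0.0, -0.05, 0.0, 0.7, 0.0, 0.0, -0.1, 0.0, 0.7, 0.0, 0.0, -0.125, 0.0, 0.7, 0.0, 0.0, -0.135, 0.0, 0.7, 0.0, 0.0, -0.135, 0.0, 0.0, 0.0, 0.0, -0.135, 0.0, 0.0, 0.0, 0.0, -0.135, 0.0, 0.0, 0.0, 0.0, -0.135, 0.0, 0.0, 0.0, 0.0, -0.135, 0.0, 0.0, 0.0, 0.0, -0.135, 0.0], "squeeze": 30}}

```text
time: 11.3
tcp_pos: [0.4572, 0.2365, 0.0317]
eef_rot: [0.0, 0.038, 0.999, 0.0]
ft_force: [0.3, 0.3, 2.9]
gripper_width: 0.0194
gripper_force: 30.0
```

```bash
python3 -c "
from h import *
st()"
```

```text
t 11.3 [0.4572 0.2365 0.0317] yaw 85.61 j [-0.82  0.5   0.33  2.09 -0.29  0.59  1.21] F [0.3 0.3 2.9] T [0.06 0.03 0.01] w 0.0194 30.001777773723006
```

Emit:
{"name": "drive_tool", "arguments": {"targets": [0.0, 0.0, 0.0, 0.05, 0.0, 0.0, 0.0, 0.0, 0.11, 0.0, 0.0, 0.01, -0.01, 0.17, 0.0, 0.0, 0.02, -0.06, 0.19, 0.06, 0.0, 0.03, -0.11, 0.19, 0.12, 0.0, 0.04, -0.16, 0.19, 0.18, 0.0, 0.05, -0.21, 0.19, 0.24, 0.0, 0.06, -0.26, 0.19, 0.3, 0.0, 0.07, -0.31, 0.19, 0.325, 0.0, 0.07, -0.335, 0.18, 0.325, 0.0, 0.07, -0.335, 0.17, 0.325, 0.0, 0.07, -0.335, 0.17, 0.325]}}

```text
time: 12.8
tcp_pos: [0.5262, -0.0973, 0.2003]
eef_rot: [-0.001, -0.124, 0.992, 0.001]
ft_force: [-0.1, 0.1, -1.2]
gripper_width: 0.0195
gripper_force: 30.0
```

```bash
python3 -c "
from h import *
st()
d=cap('wrist','w4'); e=cap('side','s4')
b=cv2.resize(d['img'][:,:,::-1],(400,300))
s=cv2.resize(e['img'][190:280,260:380,::-1],(400,300),interpolation=cv2.INTER_CUBIC)
cv2.imwrite('pics/m4.png',np.hstack([b,s]))"
```

```text
t 12.8 [ 0.5262 -0.0973  0.2003] yaw 104.29 j [-0.36  0.3   0.57  1.92 -0.19  0.98  2.12] F [-0.1  0.1 -1.2] T [ 0.08  0.01 -0.01] w 0.0195 29.999953536316752
```

View pics/m4.png

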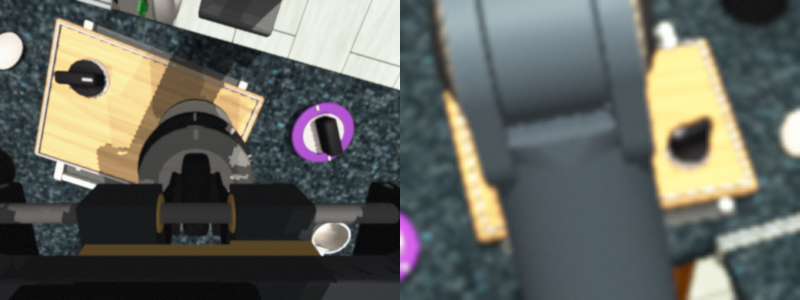

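```bash
python3 - <<'E'
from h import *
c=load('w4'); x0,y0,k=180,125,4
im=cv2.resize(c['img'][y0:y0+145,x0:x0+190,::-1],None,fx=k,fy=k,interpolation=cv2.INTER_CUBIC)
C=np.array([.5285,-.0988,.16])
def pt(r,a,z=0): return C+[r*np.cos(a),r*np.sin(a),z]
t=np.radians(np.arange(90,300,1))
pp=(px(c,[pt(.054,a) for a in t])-[x0,y0]+.5)*k
for p in pp[::3]: cv2.circle(im,tuple(int(v) for v in p),1,(0,0,255),-1)
for a in (194.2,157): 
    p=(px(c,[pt(.05,np.radians(a))])[0]-[x0,y0]+.5)*k; cv2.circle(im,tuple(int(v) for v in p),5,(0,255,0),1)
L=np.array([.5274,-.0973,.1685+.021]) 
for a in np.radians(np.arange(90,300,3)):
    p=(px(c,[L+[.0475*np.cos(a),.0475*np.sin(a),0]])[0]-[x0,y0]+.5)*k; cv2.circle(im,tuple(int(v) for v in p),1,(255,255,0),-1)
a=np.radians(194.3); p=(px(c,[L+[.044*np.cos(a),.044*np.sin(a),0]])[0]-[x0,y0]+.5)*k; cv2.circle(im,tuple(int(v) for v in p),5,(255,0,255),1)
cv2.imwrite('pics/w4c.png',im)
E
```

```text
(no output)
```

View pics/w4c.png

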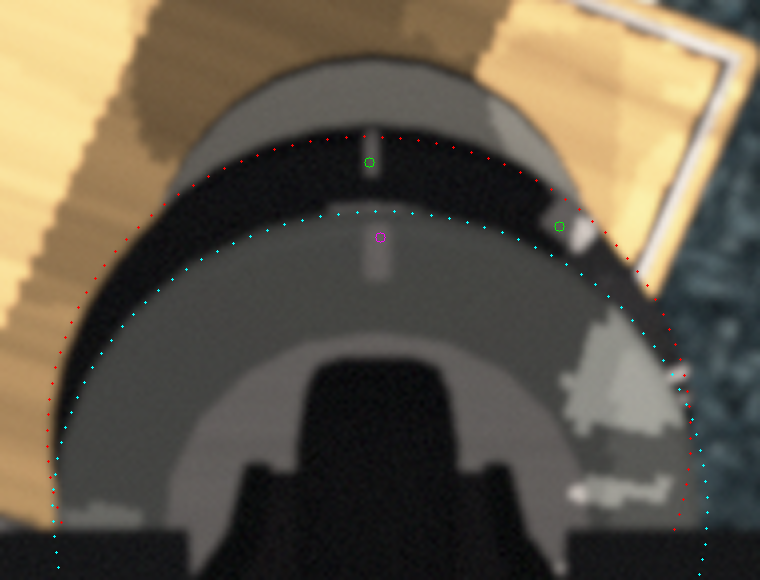

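```bash
python3 - <<'E'
from h import *
c=load('w4'); x0,y0,k=180,125,4
B=lambda u,v,z: at(c,x0+(u+.5)/k-.5,y0+(v+.5)/k-.5,z)
a=np.radians(14.25); f=np.array([np.cos(a),np.sin(a)]); l=np.array([-f[1],f[0]]); C=np.array([.5285,-.0988])
S=lambda n,p: print(n,np.round(p,4),'along',round(f@(p[:2]-C)*1e3,2),'lat',round(l@(p[:2]-C)*1e3,2))
S('rib in',B(372,176,.161));S('rib out',B(372,133,.161)); S('collar front',B(372,127,.160))
S('pip mid',B(377,252,.1905));S('lid front',B(372,203,.1895))
S('bar',B(378,400,.2185)); S('barfar',B(378,362,.2185))
S('collar L',B(60,450,.16)); S('lid L',B(55,470,.1895)); S('lid R',B(692,470,.1895))
S('broad',B(577,231,.161))
E
```

```text
rib in [ 0.4819 -0.11    0.161 ] along -47.94 lat 0.59
rib out [ 0.4754 -0.1117  0.161 ] along -54.65 lat 0.59
collar front [ 0.4746 -0.1119  0.16  ] along -55.44 lat 0.59
pip mid [ 0.4867 -0.108   0.1905] along -42.79 lat 1.33
lid front [ 0.4805 -0.1103  0.1895] along -49.3 lat 0.66
bar [ 0.4973 -0.1053  0.2185] along -31.86 lat 1.41
barfar [ 0.4928 -0.1064  0.2185] along -36.51 lat 1.41
collar L [ 0.5399 -0.1494  0.16  ] along -1.37 lat -51.88
lid L [ 0.5293 -0.1448  0.1895] along -10.52 lat -44.78
lid R [ 0.5069 -0.0563  0.1895] along -10.47 lat 46.48
broad [ 0.4824 -0.0764  0.161 ] along -39.14 lat 33.07
```

The lid and collar agree to within about 1 mm, and the pip lines up with the slot rib. Nudging half a millimetre and lowering gently.

Emit:
{"name": "drive_tool", "arguments": {"targets": [0.0, 0.0005, -0.0005, 0.0, 0.0, 0.0, 0.0005, -0.0005, -0.004, 0.0, 0.0, 0.0005, -0.0005, -0.008, 0.0, 0.0, 0.0005, -0.0005, -0.011, 0.0, 0.0, 0.0005, -0.0005, -0.014, 0.0, 0.0, 0.0005, -0.0005, -0.014, 0.0]}}

```text
time: 13.65
tcp_pos: [0.5274, -0.0994, 0.1873]
eef_rot: [-0.0, -0.124, 0.992, 0.0]
ft_force: [-0.3, 0.6, -0.8]
gripper_width: 0.0198
gripper_force: 30.0
```

```bash
python3 -c "
from h import *
st()"
```

```text
t 13.65 [ 0.5274 -0.0994  0.1873] yaw 104.22 j [-0.35  0.32  0.57  1.94 -0.21  0.95  2.14] F [-0.3  0.6 -0.8] T [ 0.02 -0.01  0.  ] w 0.0198 29.999755206517875
```

Emit:
{"name": "drive_tool", "arguments": {"targets": [0.0, 0.0, 0.0, -0.003, 0.0, 0.0, 0.0, 0.0, -0.006, 0.0, 0.0, 0.0, 0.0, -0.008, 0.0, 0.0, 0.0, 0.0, -0.01, 0.0, 0.0, 0.0, 0.0, -0.012, 0.0, 0.0, 0.0, 0.0, -0.012, 0.0]}}

```text
time: 14.4
tcp_pos: [0.5276, -0.0993, 0.1757]
eef_rot: [0.0, -0.124, 0.992, 0.0]
ft_force: [-1.3, 0.5, 1.1]
gripper_width: 0.0199
gripper_force: 30.0
```

```bash
python3 -c "
from h import *
st()"
```

```text
t 14.4 [ 0.5276 -0.0993  0.1757] yaw 104.23 j [-0.34  0.33  0.56  1.95 -0.22  0.92  2.15] F [-1.3  0.5  1.1] T [0.19 0.19 0.08] w 0.0199 30.000028065405786
```

Emit:
{"name": "drive_tool", "arguments": {"targets": [0.0, 0.0, 0.0, -0.001, 0.0, 0.0, 0.0, 0.0, -0.0015, 0.0, 0.0, 0.0, 0.0, -0.0015, 0.0]}}

```text
time: 14.78
tcp_pos: [0.5276, -0.0993, 0.1757]
eef_rot: [0.0, -0.124, 0.992, 0.001]
ft_force: [-4.6, 2.0, 11.4]
gripper_width: 0.0197
gripper_force: 30.0
```

```bash
python3 -c "
from h import *
st()"
```

```text
t 14.775 [ 0.5276 -0.0993  0.1757] yaw 104.23 j [-0.34  0.33  0.56  1.95 -0.22  0.92  2.15] F [-4.6  2.  11.4] T [ 0.39  1.   -0.01] w 0.0197 30.0029008788988
```

The lid is seated at TCP z 0.1757 with 11 N upward, as computed. Twisting to the pulse mark.

Emit:
{"name": "drive_tool", "arguments": {"targets": [0.0, 0.0, 0.0, 0.001, -0.08, 0.0, 0.0, 0.0, 0.001, -0.16, 0.0, 0.0, 0.0, 0.001, -0.24, 0.0, 0.0, 0.0, 0.001, -0.32, 0.0, 0.0, 0.0, 0.001, -0.4, 0.0, 0.0, 0.0, 0.001, -0.48, 0.0, 0.0, 0.0, 0.001, -0.56, 0.0, 0.0, 0.0, 0.001, -0.62, 0.0, 0.0, 0.0, 0.001, -0.65, 0.0, 0.0, 0.0, 0.001, -0.65, 0.0, 0.0, 0.0, 0.001, -0.65], "squeeze": 40}}

```text
time: 16.15
tcp_pos: [0.529, -0.0978, 0.1758]
eef_rot: [0.001, 0.199, 0.98, 0.001]
ft_force: [1.8, 5.2, 4.9]
gripper_width: 0.0199
gripper_force: 40.0
```

```bash
python3 -c "
from h import *
st()
d=cap('wrist','w5')
cv2.imwrite('pics/w5.png',cv2.resize(d['img'][125:270,180:370,::-1],None,fx=4,fy=4,interpolation=cv2.INTER_CUBIC))"
```

```text
t 16.15 [ 0.529  -0.0978  0.1758] yaw 67.08 j [-0.46  0.36  0.71  1.95 -0.29  0.93  1.57] F [1.8 5.2 4.9] T [ 1.13 -0.32  0.17] w 0.0199 40.01497821416706
```

View pics/w5.png

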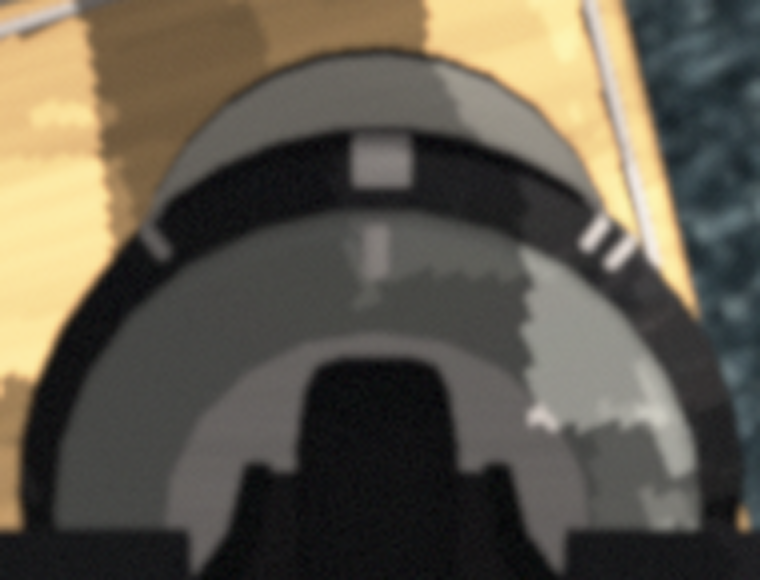

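The lid's pip (376,250) lines up with the broad pulse rib (382,160), and the lid sits flat. I'll settle briefly and hand in.

Emit:
{"name": "drive_tool", "arguments": {"targets": [0.0, 0.0, 0.0, 0.0, 0.0, 0.0, 0.0, 0.0, 0.0, 0.0, 0.0, 0.0, 0.0, 0.0, 0.0]}}

```text
time: 16.58
tcp_pos: [0.5289, -0.0979, 0.1758]
eef_rot: [0.001, 0.199, 0.98, 0.001]
ft_force: [1.6, 4.9, 4.6]
gripper_width: 0.0198
gripper_force: 40.0
```

```bash
python3 -c "
from h import *
st(); print(ctrl.hand_in())"
```

```text
t 16.575 [ 0.5289 -0.0979  0.1758] yaw 67.07 j [-0.46  0.36  0.71  1.95 -0.29  0.93  1.57] F [1.6 4.9 4.6] T [ 1.19 -0.37  0.16] w 0.0198 40.01524074934423
the job is handed in; nothing more can be done
None
```

I turned the brake knob to its stop, seated the lid and twisted it to the pulse mark, where the gripper still holds it with 40 N; I handed the job in at 16.6 s, and no verdict was returned.

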